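Feed one wooden block from the spring feeder and trap it on the chute

TASK

Press the steel release key of the block feeder down with one fingertip so that its spring pushes the wooden block out of the mouth, and stop the block on the open chute with the other finger standing in its way, before it runs off the end. Do not pinch or lift the block and leave the things lying around alone. Finish while still holding: one finger keeping the key down, the other still stopping the block on the chute.

Things in the scene. Friction and masses are not known exactly. Their poses are not given: they have to be found in the camera images.
- feeder: Plywood block feeder fixed to the table, dark base plate 186 x 124 mm. Origin on the table under the mouth's middle. Its +x: roofed magazine, 96 mm long, 66 mm high (spring drum 20 mm further back). Its -x, the way the block comes out: open level chute, 85 mm long, 49 mm wide outside, 33 inside, floor 22 mm and cheeks only 30 mm above the table, no end stop. Release key on the chute's +y side.
- feeder_mouth (a point): Middle of the mouth, on the chute floor (22 mm above the table), axes as the feeder's; the chute runs from here 85 mm along -x. A finger over its middle line at the pressed key's height (38 mm above the table) clears floor and cheeks and overlaps the block's front face by 14 mm.
- key_top (a point): Middle of the top of the release key (moves with it): ribbed bare steel pad, 70 mm long (feeder's x), 34 mm wide (feeder's y), top 46 mm above the table when up, 38 mm when fully down. It lies beside the chute, 43 mm from the mouth along the feeder's -x and 62 mm from the chute's middle line along its +y.
- release_key (a joint): Travel of the key: 0 up, 0.008 m fully down against its stop. A spring lifts it: 2.3 N at the top, 5.9 N at the bottom. It frees the block about 4.5 mm down.
- block: Loose wooden block, 30 mm wide, 60 mm long (own y, along the chute), 30 mm high, 60 g (40 % either way); origin at the centre of its underside. At first inside the magazine, front face about 9 mm behind the mouth. Once freed, a spring follower pushes it out with about 3 N at about 0.08 m/s for 130 mm, enough to drop it off the chute's end.
- pencil: Bystander: flat red carpenter's pencil, 168 x 12 x 10 mm, loose on the table.
- loose_hinge: Bystander: steel butt hinge, 61 x 63 x 6 mm, loose on the table.
- tape_roll: Bystander: roll of masking tape, 96 mm across, 24 mm high, loose on the table.
- plane: Bystander: small block plane, 150 x 42 x 51 mm, loose on the table.

How it is judged (in metres and radians):
On the way, in this order (a step that is already met when the one before it is completed fails the run):
1. a finger presses the release key while the block is still in the magazine (value of joint release_key above 0.003 m and contact force between the fingers and release_key above 0.5 N and x of block in the frame of feeder above 0.036 m).
2. with the key still down, a finger stops the popped block on the chute (value of joint release_key above 0.003 m and x of block in the frame of feeder below 0.034 m and contact force between the fingers and block above 0.5 N and linear speed of block below 0.01 m/s), for 0.3 s.
At the end, for the whole second after the job is handed in: Fingers keep the key at least 3 mm down and press the block with over 0.5 N; the block is still (under 10 mm/s) and flat on the chute floor (within 5 mm), its centre between 34 mm behind and 70 mm in front of the mouth: out by at least 5 mm and not run off the end (all of step 2 and contact force between the fingers and release_key above 0.5 N and x of block in the frame of feeder above -0.07 m and z of block in the frame of feeder between 0.018 and 0.027 m); the arm keeps its last pose, push and grip.
It fails at once if the block is taken between the two fingers (x of the grasp point in the frame of block between -0.012 and 0.012 m and y of the grasp point in the frame of block between -0.027 and 0.027 m and z of the grasp point in the frame of block between -0.01 and 0.033 m and contact force between the fingers and block above 0.5 N).
It fails at once if the block is lifted off the chute floor (z of block in the frame of feeder above 0.032 m).
It fails at once if the block runs off the end of the chute or falls from it (x of block in the frame of feeder below -0.08 m or z of block in the frame of feeder below 0.012 m).
It fails at once if a bystander is moved more than 20 mm (distance of any of pencil, loose_hinge, tape_roll, plane from where it was at the start of the episode above 0.02 m).
It also fails if it takes over 32 s, if anything falls off the work surface, if the arm or the gripper's body presses on something with over 40 N, if the wrist force passes 120 N, or if a joint passes its speed limit or range.

ROBOT

A 6-joint arm with a two-finger parallel gripper is mounted at the origin on a cart in front of the work surface, level with it; the furniture and walls round the work are solid. World frame = base frame: x ahead of the robot, y to its left, z up, the work surface at z = 0. Lengths are in m, angles in degrees, forces in N, time in s.
With the tool pointing down it reaches from about 0.35 to 0.925 m from the base axis. Payload 6.4 kg.
Tool frame: the origin (TCP) lies between the finger pads; the fingertips stand 8 mm ahead of it and the grasp point (between the pads) lies 11 mm behind it (tcp_to_tips is the z of the fingertips in the tool frame, in m); z points along the fingers, x is the direction in which the jaws open and shut, and the axes are right-handed (so a half turn about z gives the same grasp; the last joint's range is limited). The gripper opens to 94 mm and grips with 3 to 60 N. Pads are 16 mm wide; open, the fingers measure 119 mm over their backs; the gripper's body (75 mm by 177 mm) begins 78 mm behind the grasp point.
Start: joints at [-80.564, 14.043, 89.255, -0, 76.702, -9.975], TCP at [0.216, -0.613, 0.213] pointing down, gripper open.
Joint ranges: [-179.41, 179.41], [-58.25, 129.5], [7.25, 145.43], [-54.29, 234.29], [11.92, 165.04], [-157.13, 157.13]. Speed limits (degrees/s): [147.25, 147.25, 180, 180, 180, 180].

INTERFACE

Orientations are given as a 3x3 rotation matrix whose columns are the frame's x, y, z axes.
In Python, from rig import reach, movel, move_j, set_gripper, hold, ik, read_camera, camera_info, PlanningError, hand_in, get_time, get_q, get_joint_vel, get_tau, get_tool_pos, get_ee_rot, get_wrist_force, get_torque, get_opening, tcp_to_tips gives the robot as it stands. Calls block until the motion is done:
- reach(position, orientation): joint-space move of the TCP to a pose.
- movel(position, ori=None, velocity=0.15): straight line of the TCP; ori=None keeps the orientation; velocity is the mean speed in m/s.
- move_j(angles): joint-space move.
- set_gripper(opening, squeeze=None): finger opening in m; squeeze is the grip in N (None keeps the last); returns when the fingers have stopped.
- hold(seconds).
- ik(position, orientation): joint angles nearest the present ones, or None.
- read_camera(name): name is "scene" or "top" or "wrist"; returns (picture, depth): 384x512x3 uint8, blue, green, red; 384x512 float32, m along the optical axis (not along the pixel's ray), 0 where there is no reading.
- camera_info(name): a dict with "K" (3x3 intrinsics, pixels), "view" (4x4, takes a point from world to camera coordinates). Camera axes: x right, y up, looking along -z (the intrinsics and any distortion apply to the point x, -y, -z); pixel columns grow to the right and rows downward; lengths in m; the calibration is good to about 2 mm. A picture is of the moment at which its call begins: read the wrist's pose just before it. camera_info takes no time and is no camera call; for the wrist camera it gives the pose at the moment of the call.
A pose or a line that the arm cannot do raises PlanningError and nothing moves.
- hand_in(): hands the job in, once; it reports no verdict.
Readings, each from a call of its own:
- get_time(): time.
- get_q(): joint angles.
- get_joint_vel(): joint speeds.
- get_tau(): joint torques, N m.
- get_tool_pos(): TCP position.
- get_ee_rot(): TCP orientation.
- get_wrist_force(): force on the tool from outside, world axes, zero at the start.
- get_torque(): the same for the moment, N m.
- get_opening(): finger opening in m.
Only numpy, scipy, OpenCV 4.12 (cv2) and the standard library are available. Lean on these libraries where they do the work, as an engineer would, in place of code of your own. Each camera call takes 0.05 s, during which the arm holds its last target. There are 200 camera calls.

## Working session

There is one attempt and no reset: what is moved stays moved. The work goes in short steps, each a Python script; the robot and the scene stay as the last script left them, time stands still between calls to the robot, and variables do not carry over. Pictures are saved under pics/ and viewed, about 8 in all and at most 12, crops included, and the job is handed in when it is done.

```bash
mkdir -p pics; ls; python3 - <<'E'
from rig import *
import cv2,numpy as np
print(get_time(),tcp_to_tips if not callable(tcp_to_tips) else tcp_to_tips())
for n in ("top","scene"):
    p,d=read_camera(n); cv2.imwrite(f"pics/{n}0.png",p); np.savez(f"{n}0.npz",p=p,d=d,**camera_info(n)); print(n,camera_info(n))
E
```

```text
pics
0.0 0.008
top {'K': array([[418.13228903,   0.        , 255.30524651],
       [  0.        , 418.13228903, 187.17515462],
       [  0.        ,   0.        ,   1.        ]]), 'view': array([[ 0.01383741, -0.99989292, -0.00476224,  0.01194725],
       [ 0.99357916,  0.01321486,  0.11236464, -0.47114364],
       [-0.11228968, -0.0062865 ,  0.99365563, -1.09459498],
       [ 0.        ,  0.        ,  0.        ,  1.        ]])}
scene {'K': array([[476.02612645,   0.        , 254.60349301],
       [  0.        , 476.02612645, 191.66165033],
       [  0.        ,   0.        ,   1.        ]]), 'view': array([[-0.48031757, -0.87708168, -0.00476928,  0.23714851],
       [ 0.660625  , -0.36534519,  0.65581819, -0.35098679],
       [-0.57694856,  0.3118503 ,  0.7549038 , -1.10576698],
       [ 0.        ,  0.        ,  0.        ,  1.        ]])}
```

View pics/top0.png

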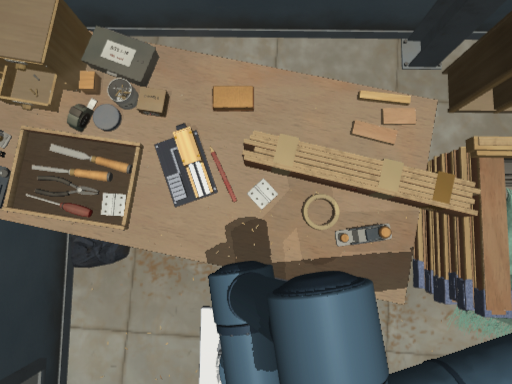

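View pics/scene0.png

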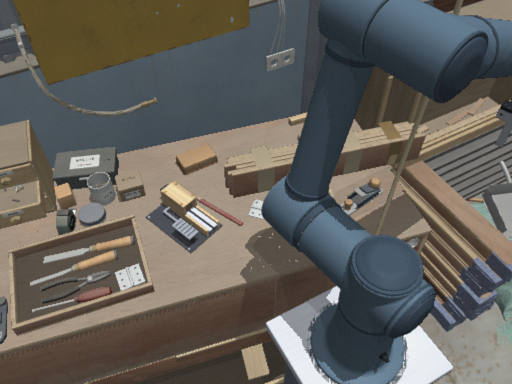

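The top view shows the feeder at about (185,165). Its magazine is at the far end, the chute runs toward the robot (down and right), and the ribbed key is on the left at (176,188). The pencil is close by at (222,175).

```bash
cat > h.py <<'E'
import numpy as np,cv2
def cloud(z):
    K,V,d=z['K'],z['view'],z['d']
    v,u=np.mgrid[:d.shape[0],:d.shape[1]]
    c=np.stack([(u-K[0,2])/K[0,0]*d,-(v-K[1,2])/K[1,1]*d,-d],-1)
    return (c-V[:3,3])@V[:3,:3], d>0
def ray(z,uv,h):
    K,V=z['K'],z['view']; uv=np.atleast_2d(uv)
    r=np.c_[(uv[:,0]-K[0,2])/K[0,0],-(uv[:,1]-K[1,2])/K[1,1],-np.ones(len(uv))]@V[:3,:3]
    o=-V[:3,3]@V[:3,:3]
    return o+r*((h-o[2])/r[:,2])[:,None]
E
python3 - <<'E'
from h import *
z=dict(np.load('top0.npz')); P,ok=cloud(z)
r=(slice(110,220),slice(140,235))
print('table z',np.median(P[215:225,170:200,2]))
cv2.imwrite('pics/crop.png',cv2.resize(z['p'][r],None,fx=5,fy=5,interpolation=cv2.INTER_CUBIC))
Z=P[...,2]
hh=np.zeros(Z.shape,bool);hh[r]=True
for lo,hi in((.055,.08),(.038,.052),(.012,.034),(.002,.011)):
    m=hh&ok&(Z>lo)&(Z<hi)
    n,l,s,c=cv2.connectedComponentsWithStats(m.astype(np.uint8))
    for i in range(1,n):
        if s[i,4]>30:
            q=P[l==i]; b=cv2.minAreaRect((q[:,:2]*1000).astype(np.float32)); print(lo,s[i,4],c[i].round(1),b,np.median(q[:,2]).round(4))
b=z['p'].astype(int)
m=(hh&(b.max(-1)<75)&(b[...,0]>=b[...,2]-4)).astype(np.uint8)
print('dark',m.sum()); ys,xs=np.nonzero(m)
bx=cv2.boxPoints(cv2.minAreaRect(ray(z,np.c_[xs,ys],.004)[:,:2].astype(np.float32)*1000)); print(bx)
E
```

```text
table z 0.0001685240801660674
0.055 675 [186.7 146.1] ((573.7224731445312, 200.53878784179688), (96.56664276123047, 49.930809020996094), 20.240293502807617) 0.066
0.038 51 [155.3 111.1] ((670.0462036132812, 293.6319274902344), (8.334741592407227, 47.07775115966797), 2.873563289642334) 0.0483
0.038 49 [180.7 126.6] ((629.4804077148438, 220.2293701171875), (15.039692878723145, 25.924863815307617), 21.938993453979492) 0.049
0.038 344 [176.4 186.9] ((466.7748718261719, 226.958984375), (69.3895263671875, 34.33855056762695), 20.319032669067383) 0.0459
0.012 58 [155.  113.4] ((671.9027709960938, 302.9057312011719), (15.30163288116455, 66.58702087402344), 5.5162482261657715) 0.0233
0.012 83 [175.4 159.6] ((538.0684204101562, 233.84754943847656), (80.740234375, 17.750534057617188), 14.002089500427246) 0.0175
0.012 268 [204.2 177.5] ((497.7463073730469, 157.20962524414062), (94.3082046508789, 21.33856201171875), 20.176599502563477) 0.0236
0.012 277 [194.3 180.6] ((488.0562438964844, 183.59002685546875), (93.44392395019531, 21.03512954711914), 20.441402435302734) 0.0237
0.002 319 [204.  168.7] ((539.1943359375, 161.8430938720703), (195.52947998046875, 57.80122756958008), 8.232658386230469) 0.0047
0.002 522 [165.9 157.3] ((542.7194213867188, 256.3933410644531), (134.51815795898438, 68.36385345458984), 22.815128326416016) 0.0043
0.002 280 [222.5 174.3] ((510.28936767578125, 107.8239974975586), (158.75852966308594, 34.53126907348633), 18.99320411682129) 0.0065
0.002 367 [184. 183.] ((494.770263671875, 213.2918701171875), (62.2025260925293, 157.86447143554688), 89.68571472167969) 0.0048
0.002 44 [148.6 180.4] ((491.10174560546875, 312.3063659667969), (23.605310440063477, 48.538352966308594), 75.81379699707031) 0.0029
dark 1026
[[418.00348 237.0879 ]
 [460.07147 123.55252]
 [658.3807  197.03148]
 [616.3127  310.56686]]
```

View pics/crop.png

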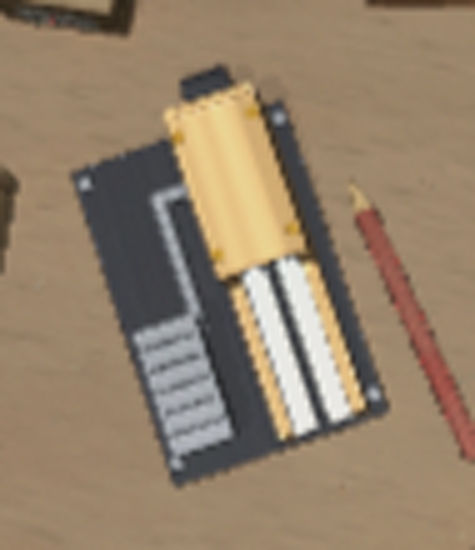

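Yaw is about 20.3°. The magazine centre puts the mouth at (0.5287, 0.1839), which predicts the key at (466.9, 227.1) mm. It was measured at (466.8, 227.0), and the sizes match too. Next I'll move above it with the jaws along the feeder's y axis.

```bash
cat > g.py <<'E'
import numpy as np
a=np.radians(20.3); ex=np.array([np.cos(a),np.sin(a),0]); ey=np.array([-np.sin(a),np.cos(a),0]); M=np.array([.5287,.1839,0])
def F(x,y,tip): return M+x*ex+y*ey+[0,0,tip+.008]
def R(s): return np.c_[s*ey,np.cross([0,0,-1],s*ey),[0,0,-1]]
E
python3 - <<'E'
from rig import *; from g import *; import cv2
q=np.array(get_q()); c=[]
for s in(1,-1):
    j=ik(F(-.043,.031,.15),R(s)); print(s,None if j is None else np.round(j,1))
    if j is not None: c.append((abs(np.array(j)-q).max(),s))
s=min(c)[1]; open('s','w').write(str(s))
set_gripper(.0495)
reach(F(-.043,.031,.15),R(s))
print(get_time(),get_opening(),get_tool_pos(),F(-.043,.031,.15),get_wrist_force())
z=dict(camera_info("wrist")); p,d=read_camera("wrist"); np.savez('w.npz',p=p,d=d,**z); cv2.imwrite('pics/w.png',p)
E
```

```text
1 [   9.9   -0.5  111.3   -0.    69.3 -100.4]
-1 [  9.9  -0.5 111.3  -0.   69.3  79.6]
3.9333 0.04940343474582965 [0.47797742 0.19756665 0.15804777] [0.47761577 0.19805632 0.158     ] [ 0.4648673  -0.97425862  0.29202363]
```

View pics/w.png

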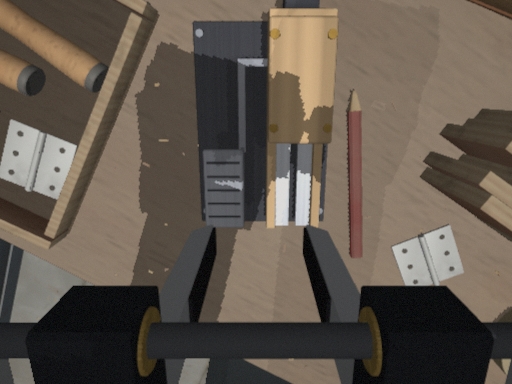

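The wrist view shows the feeder square to the jaws, with the key at about (224,188), the chute at about (295,185), and one finger lined up with each. I'll check the key from this view, then descend and press in small steps.

```bash
python3 - <<'E'
from rig import *; from g import *; from h import *
P,ok=cloud(dict(np.load('w.npz'))); m=np.zeros(ok.shape,bool); m[140:232,195:250]=1
m&=ok&(abs(P[...,2]-.046)<.004)
b=cv2.minAreaRect((P[m][:,:2]*1000).astype(np.float32)); print(b, (F(-.043,.062,0)*1000).round(1))
assert np.hypot(*(np.array(b[0])-F(-.043,.062,0)[:2]*1000))<4
R_=R(int(open('s').read()))
movel(F(-.043,.031,.055),R_,.1); print(get_wrist_force())
for t in(.047,.044,.041,.0385):
    movel(F(-.043,.031,t),R_,.03); print(t,get_time(),np.round(get_tool_pos(),4),np.round(get_wrist_force(),2))
for i in range(3): hold(.5); print(np.round(get_wrist_force(),2),np.round(get_tool_pos(),4),get_opening())
for n in("top","wrist"):
    z=dict(camera_info(n)); p,d=read_camera(n); np.savez(n+'1.npz',p=p,d=d,**z); cv2.imwrite(f'pics/{n}1.png',p)
E
```

```text
((468.0414123535156, 226.6316375732422), (69.85904693603516, 34.02885437011719), 19.52229881286621) [466.9 227.1   8. ]
[0.04893047 0.27507917 0.65761952]
0.047 5.5 [0.4775 0.198  0.0548] [0.34 0.01 1.05]
0.044 5.75 [0.478  0.1981 0.0524] [-0.67  1.21  2.65]
0.041 6.0 [0.478  0.1981 0.0493] [ 0.46 -0.19  3.74]
0.0385 6.25 [0.4781 0.1981 0.0468] [-0.58 -0.62  4.71]
[-1.24 -0.    4.41] [0.4779 0.1981 0.0469] 0.04939169779177758
[-0.01 -1.58  5.32] [0.478  0.1981 0.0469] 0.049055075812556415
[-0.28 -0.97  5.62] [0.4779 0.1981 0.0469] 0.049563465781302725
```

View pics/wrist1.png

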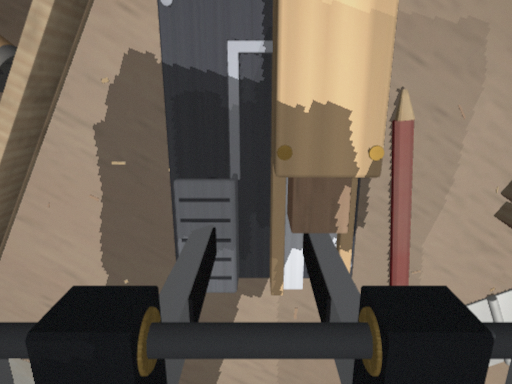

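The block (brown, about (320,205)) is out of the mouth and its front is at the right finger. I still need to confirm it has stopped against the finger and is pressing on it.

```bash
python3 - <<'E'
from rig import *; from g import *; from h import *
fs=[]
for i in range(30): hold(.03); fs.append(get_wrist_force())
f=np.mean(fs,0); print('F feeder axes',f@ex,f@ey,f[2],'std',np.std(fs,0),get_time())
def look(z):
    P,ok=cloud(z); q=P-M; x,y=q@ex,q@ey
    m=ok&(abs(P[...,2]-.052)<.005)&(abs(y)<.017)&(x<0)&(x>-.09)
    print(m.sum(), 'block top x',np.percentile(x[m],[2,50,98]).round(4),'y',np.percentile(y[m],[3,97]).round(4),'z',np.median(P[m][:,2]))
    k=ok&(abs(y-.055)<.025)&(x>-.078)&(x<-.01)&(abs(P[...,2]-.04)<.01); print('key z',np.median(P[k][:,2]))
look(dict(np.load('wrist1.npz')))
z=dict(camera_info("wrist")); p,d=read_camera("wrist"); look({**z,'p':p,'d':d})
E
```

```text
F feeder axes -0.36269491554899624 -0.04802745683155365 5.323235246212786 std [0.42951272 0.5413441  0.39156348] 8.85
3460 block top x [-0.0363 -0.0181 -0.0033] y [-0.0147  0.0134] z 0.051689543639454466
key z 0.038366228312712344
3461 block top x [-0.0361 -0.0181 -0.0033] y [-0.0147  0.0134] z 0.05170710130271437
key z 0.03837729654632143
```

The block's front is at -36 mm in feeder x, which matches the finger's face, and it isn't moving. The net x force is small, though. Friction at the key could be offsetting the block's push, and in that case the two would add up in the moment about the tool axis, so I'll check that.

```bash
python3 - <<'E'
from rig import *; from g import *
t=[];f=[]
for i in range(30): hold(.03); t.append(get_torque()); f.append(get_wrist_force())
m=np.mean(t,0); g=np.mean(f,0); print('M feeder x,y,z',m@ex,m@ey,m[2],np.std(t,0),'F',g@ex,g@ey,g[2],get_time())
E
```

```text
M feeder x,y,z 0.10899169581379337 0.06873961100538631 -0.14788927334075413 [0.02448625 0.02461369 0.03193542] F -0.5109780835559108 0.06864075242191318 5.452822628698617 9.9
```

The moment about the tool axis is -0.148 Nm. That means about 2.6 N from the block on one finger and about 2.1 N of key friction on the other, so both contacts are confirmed.

```bash
python3 -c "
from rig import *
print(get_time(),get_tool_pos()); print(hand_in())"
```

```text
9.9 [0.47795898 0.19812431 0.04693207]
the job is handed in; nothing more can be done
None
```

I pressed the release key with one finger, and the block came out and stopped against the other finger on the chute. I handed the job in at 9.9 s, still holding both; the hand-in reports no verdict.

**How:** I found the feeder from the top camera's depth and confirmed the key from the wrist camera, which agreed to about 1 mm. I set the jaws along the feeder's y axis, about 62 mm between finger centres, and pressed down in small steps.

**Last checks:**
- **Key:** its top is at about 38.4 mm, so it is about 7.6 mm down. The vertical force is about 5.4 N, as expected from the spring.
- **Block:** its front is 36 mm out of the mouth, so its centre is at about x = -6 mm. It was flat, with its top at 51.7 mm, and hadn't moved between two looks about 2 s apart.
- **Bystanders:** the arm went near none of them by plan, but I did not re-measure them at the end.

**One reading that disagreed at first:** the net force along the chute was only about 0.5 N, against the feeder's 3 N push. The moment about the tool axis (-0.148 Nm) explains it: the block presses its finger with about 2.6 N, and about 2.1 N of friction at the key offsets it. That 2.6 N is worked out from the wrist force and moment, not measured at the finger.

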